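Lock the lens of the toy ceiling projector and click its picture slide into place

ROBOT

A 6-joint arm with a two-finger parallel gripper is mounted at the origin on the work surface. World frame = base frame: x ahead of the robot, y to its left, z up, the work surface at z = 0. Lengths are in m, angles in rad, forces in N, time in s.
With the tool pointing down it reaches from about 0.25 to 0.725 m from the base axis. Payload 4 kg.
Tool frame: the origin (TCP) lies at the very end of the fingers, on their centre line; the grasp point (between the pads) lies bot.grasp_offset behind it (bot.grasp_offset is the distance from the TCP to the grasp point, in m); z points along the fingers, y is the direction in which the jaws open and shut (so a half turn about z gives the same grasp; the last joint's range is limited). The gripper opens to 85 mm and grips with 20 to 120 N. Pads are 22 mm wide; open, the fingers measure 114 mm over their backs; the gripper's body (76 mm by 85 mm) begins 54 mm behind the grasp point. The pads swing forward as they close: fully open they stand 13 mm farther back than shut.
Start: joints at [-1.242, 0.241, 0.005, 1.335, 0, 1.571], TCP at [0.161, -0.473, 0.231] pointing down, gripper open.
Joint ranges: [-2.72, 2.72], [-1.05, 1.87], [-1.09, 1.28], [-1.99, 2.15], [-1.42, 1.44], [-3.14, 3.14]. Speed limits (rad/s): [2.79, 2.79, 3.14, 3.14, 3.14, 3.14].

INTERFACE

Orientations are given as a unit quaternion [x, y, z, w].
In Python, from workcell import bot gives the robot as it stands. The module is installed in compiled form; this text tells all that it offers.
- The arm moves only by the shell command python3 -m jog 'ROWS' [OPENING]. ROWS is JSON, a list that holds one entry, the list of rows, each a list of 6 numbers: the shift along the tool's x, y, z in m, then the turn, a rotation vector about the tool's x, y, z in degrees. In form: [[[dx, dy, dz, wx, wy, wz], ...]]. A call has 1 to 12 rows; each row shifts and turns the pose as measured when the row begins, along the tool's axes as they then stand; what a row does not reach is not made up. A row lasts 1/8 s, in which the tool goes at most 62.5 mm and 10.7 degrees, less where a joint would pass 70% of its speed; a pose out of reach is approached as far as the arm can. A call is refused whole if a number of a shift passes 0.0625 or a number of a turn 10.7, either way. A call with a gripper value outside its range is refused whole. OPENING is the finger opening in m, from 0 to 0.0854, set as the call begins (- or left out, the last holds). The fingers move at their own pace and stop on an object; the grip force is fixed at half the most. Time passes only in rows, so rows that do not move let the fingers close. It gives the time, the measured TCP pose, the force and the opening at its end, in the units of the state.
- bot.get_obs(): the state, without advancing time (a new reading comes with each control period).
- bot.camera(name): name is "side" or "top" or "wrist"; returns a dict with "pixels" (384x512x3 uint8, red, green, blue), "fx", "fy", "cx", "cy" (pixels), "rvec" (rotation vector, rad) and "tvec" (3), from world to camera coordinates, as OpenCV has them. Camera axes: x right, y down, z forward; pixel columns grow to the right and rows downward; lengths in m; the calibration is good to about 2 mm. A picture is of the moment at which its call begins. There is no depth.
- bot.job_done(): hands the job in, once; it reports no verdict.
The state is a dict: "clock": time; "joint_pos": joint angles; "joint_vel": joint speeds; "tau": joint torques, N m; "eef_pos": TCP position; "tool_rot": TCP orientation; "ft_force": force on the tool from outside, world axes, zero at the start; "ft_torque": the same for the moment, N m; "grip_width": finger opening in m.
Only numpy, scipy, OpenCV 4.12 (cv2) and the standard library are available. Lean on these libraries where they do the work, as an engineer would, in place of code of your own. Each camera call takes 0.05 s, during which the arm holds its last target. There are 200 camera calls.

TASK

Get the story projector on the bamboo shelf ready: first turn the lens lock ring until its lug points at the locked mark, then pinch the upright tab of the picture slide and push the slide along its rail until you feel the hidden ball drop into its notch. Finish there, still holding the tab between the fingers with the slide seated in the notch, and leave the lens locked and the toys around it where they stand.

Things in the scene. Friction and masses are not known exactly. Their poses are not given: they have to be found in the camera images.
- projector: Fixed toy ceiling projector. A wooden board 190 (its x) x 420 (its y) x 12 mm; along its near side (x = -45 mm) runs an aluminium rail 26 mm wide parallel to its y, top 34 mm high; behind the rail a white housing (x from -5 to 95 mm, y from -60 to 60 mm, top 72 mm high) carries the lens and its lock ring. Origin: centre of the board's underside, on the shelf top; z up; the robot is on its -x side (turned up to 0.3 rad).
- lock_ring (a joint): Angle of the lens lock ring about its vertical axis, rad, counter-clockwise from above positive. Starts at 0 to 0.45; at 1.2 the lug points exactly at the locked mark (locked within 0.13); it can be turned on past the mark to a stop at 1.5, and stays where it is left (friction torque about 0.08 N m).
- ring_centre (a point): Centre of the lens lock ring, on its axis at half height, 88 mm above the shelf. The knurled metal ring is 52 mm across and 22 mm tall (77 to 99 mm above the shelf, 5 mm over the housing's top). One lug, 8 mm wide and 12 mm tall, sticks out to 40 mm from the axis; grip the ring across, clear of the lug.
- ring_lug (a point): Outer end of the ring's lug, 40 mm from the ring's axis, 85 mm above the shelf.
- locked_mark (a point): The locked mark: a raised black bar 12 x 4 mm on the housing's top, 75 mm above the shelf, 47 mm from the ring's axis towards the projector's -x.
- picture_slide (a joint): Travel of the picture slide along the rail, m, growing towards the projector's +y. 0 and 0.22 are the end stops. It starts at 0 to 0.05. The single notch is hidden inside the rail, somewhere between 0.10 and 0.18, in a different place every time: it has to be felt.
- slide_tab (a point): Grip point of the picture slide's upright wooden tab: on its centre line, 86 mm above the shelf. The tab is 14 mm thick along the rail (projector's y), 30 mm wide across it (x), and stands from 43 to 101 mm above the shelf, over the rail, with 25 mm of free space between it and the housing; the flat strip with round picture windows, 180 mm long, lies at its foot and runs through the housing's slot.
- detent_ball (a joint): How far the spring ball under the slide has dropped, m: up to 0.0005 on the flat track, about 0.003 fully in the notch; above 0.0014 counts as seated, within about 2.5 mm of the notch middle. Sliding drag is about 1 N; from 5 mm before the middle the ball draws the slide on with up to 3 N more, past the middle it holds back as strongly. Let go within 2 mm of the middle, it centres itself.
- race_car: Black plastic race car, 140 x 66 x 42 mm, loose bystander behind the projector's right half. Origin: centre of its underside.
- bulldozer: Yellow die-cast bulldozer, 102 x 74 x 60 mm, loose bystander behind the projector's left half. Origin: centre of its underside.
- helicopter: Grey plastic helicopter, 150 x 150 x 65 mm over its rotor, loose bystander to the projector's left (+y). Origin: centre of its underside.
- bowl: Blue ceramic bowl, 110 mm across and 48 mm tall, loose bystander to the projector's right (-y). Origin: centre of its underside.

How it is judged:
On the way, in this order (a step that is already met when the one before it is completed fails the run):
1. the lens lock ring is turned to its locked mark (value of joint lock_ring between 1.07 and 1.33 rad), for 0.2 s.
2. the slide is seated in its notch, its tab held between the fingers (all of step 1 and value of joint detent_ball above 0.0014 m and contact force between the fingers and picture_slide_c0 above 1 N and contact force between the fingers and picture_slide_c1 above 1 N), for 0.3 s.
At the end, for the whole second after the job is handed in: Lock ring within 0.13 rad of its mark (1.07 to 1.33), detent ball dropped over 1.4 mm (slide within about 2.5 mm of the notch middle), slide still (under 10 mm/s), fingers pressing over 1 N on each half of the tab, no toy moved over 25 mm (all of step 2 and velocity of joint picture_slide between -0.01 and 0.01 m/s and not (distance of race_car from where it was at the start of the episode above 0.025 m) and not (distance of bulldozer from where it was at the start of the episode above 0.025 m) and not (distance of helicopter from where it was at the start of the episode above 0.025 m) and not (distance of bowl from where it was at the start of the episode above 0.025 m)); the arm keeps its last pose, push and grip.
It fails at once if a toy was moved more than 25 mm (distance of any of race_car, bulldozer, helicopter, bowl from where it was at the start of the episode above 0.025 m).
It also fails if it takes over 64 s, if anything falls off the work surface, if the arm or the gripper's body presses on something with over 40 N, if the wrist force passes 120 N, or if a joint passes its speed limit or range.

## Working session

There is one attempt and no reset: what is moved stays moved. The work goes in short steps, Python scripts to look and compute and a shell command to move; the robot and the scene stay as the last step left them, time stands still between calls to the robot, and variables do not carry over. Pictures are saved under pics/ and viewed, on a budget of 10 in all, crops included, one or two more only if the job needs it, and the job is handed in when it is done.

```bash
mkdir -p pics; cat > h.py <<'E'
import cv2, numpy as np
from scipy.spatial.transform import Rotation as R
from workcell import bot
def ray(c,u,v):
    Rm=R.from_rotvec(np.ravel(c["rvec"])).as_matrix(); t=np.ravel(c["tvec"])
    d=Rm.T@np.array([(u-c["cx"])/c["fx"],(v-c["cy"])/c["fy"],1]); return -Rm.T@t,d
def onz(c,u,v,z):
    o,d=ray(c,u,v); return o+d*(z-o[2])/d[2]
def proj(c,p):
    q=R.from_rotvec(np.ravel(c["rvec"])).as_matrix()@np.array(p)+np.ravel(c["tvec"])
    return q[0]/q[2]*c["fx"]+c["cx"],q[1]/q[2]*c["fy"]+c["cy"]
def save(c,n): cv2.imwrite("pics/"+n,c["pixels"][:,:,::-1])
E
python3 - <<'E'
from h import *
import pickle
cs={n:bot.camera(n) for n in("top","side")}
pickle.dump(cs,open("c0.pkl","wb"))
im=cs["top"]["pixels"]; cv2.imwrite("pics/top0.png",cv2.resize(im[:,:,::-1],(800,600),interpolation=cv2.INTER_CUBIC))
save(cs["side"],"side0.png")
for n in cs: print(n,cs[n]["fx"],cs[n]["cx"],cs[n]["cy"],ray(cs[n],256,192))
print(bot.get_obs(),bot.grasp_offset)
E
```

```text
top 433.0054069193457 251.60464606765058 190.03054418113064 (array([0.49222773, 0.07456255, 1.24567125]), array([ 0.11439733, -0.03319239, -0.99294272]))
side 468.20945686671627 250.5649799593912 190.62793267043347 (array([0.22894238, 1.02129559, 0.99990151]), array([ 0.27400954, -0.69466971, -0.6652038 ]))
{'clock': 0.1, 'joint_pos': array([-1.24195716e+00,  2.41344769e-01,  3.86272002e-03,  1.33524327e+00,
       -3.33575479e-06,  1.57079390e+00]), 'joint_vel': array([ 0.00064556, -0.0023095 ,  0.00301153,  0.00018485, -0.00148295,
        0.00149073]), 'tau': array([-1.75695877e-04, -3.73138583e+01,  2.53010416e+01,  1.08761803e-02,
       -1.31710190e-04,  2.24519816e-06]), 'eef_pos': array([ 0.16128356, -0.47265892,  0.23049989]), 'tool_rot': array([ 9.86512866e-01,  1.63680893e-01, -1.59512985e-04, -9.51217174e-04]), 'ft_force': array([ 0.47641857, -0.17391306, -0.14338489]), 'ft_torque': array([0.0067512 , 0.05068181, 0.03163296]), 'grip_width': 0.08502263437226684} 0.0187
```

View pics/top0.png

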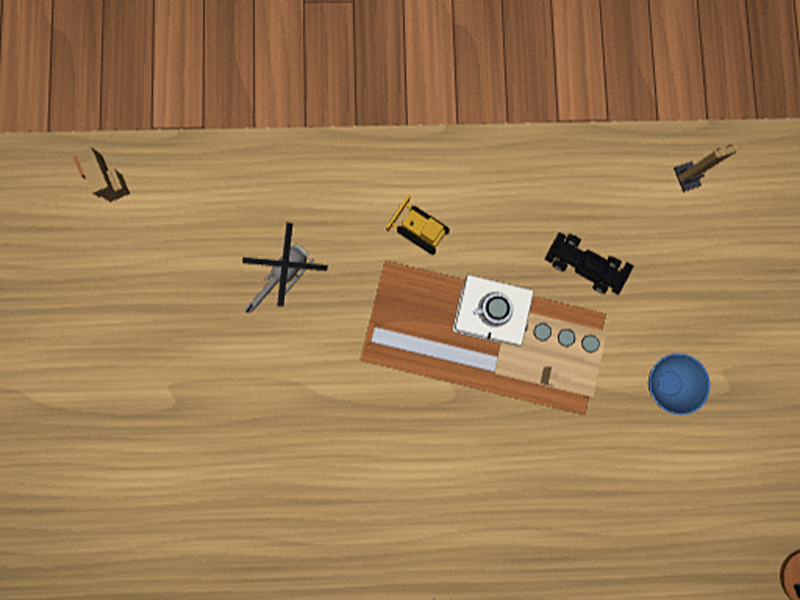

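View pics/side0.png

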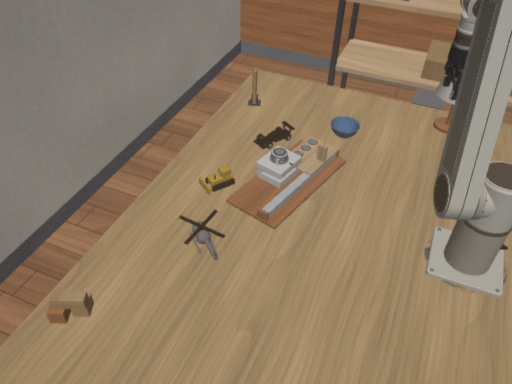

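The top view shows the board with corners near (385,261), (605,314), (587,414) and (360,360) at 800x600. The ring is at (497,309), with its lug apparently to the left at (477,315). The black mark is at (489,335) and the brown tab at (546,376). The side view shows the same layout with the toys clear of the approach path.

```bash
python3 - <<'E'
from h import *
import pickle
c=pickle.load(open("c0.pkl","rb"))["top"]
s=.64
C=[onz(c,u*s,v*s,.012) for u,v in((385,261),(605,314),(587,414),(360,360))]
for p in C: print(p)
cen=np.mean(C,0); print("board",cen)
yv=(C[0]-C[1]+C[3]-C[2])[:2]; print("yaw",np.arctan2(-yv[0],yv[1]), np.linalg.norm(yv)/2)
print("ring",onz(c,497*s,309*s,.099),"mark",onz(c,489*s,335*s,.075),"tab",onz(c,546*s,376*s,.09))
hsg=[onz(c,u*s,v*s,.072) for u,v in((467,275),(532,288),(521,346),(454,332))]; print("housing",np.mean(hsg,0))
im=c["pixels"][165:265,270:400]; cv2.imwrite("pics/crop.png",cv2.resize(im[:,:,::-1],None,fx=6,fy=6,interpolation=cv2.INTER_CUBIC))
E
```

```text
[0.70757113 0.05904382 0.012     ]
[ 0.59927423 -0.34384014  0.012     ]
[ 0.41857726 -0.29939361  0.012     ]
[0.52653623 0.10895728 0.012     ]
board [ 0.56298971 -0.11880816  0.012     ]
yaw -0.26051788943397053 0.4197822588284216
ring [ 0.60485607 -0.12914303  0.099     ] mark [ 0.56221377 -0.11743602  0.075     ] tab [ 0.48899573 -0.20936789  0.09      ]
housing [ 0.60573205 -0.12775717  0.072     ]
```

View pics/crop.png

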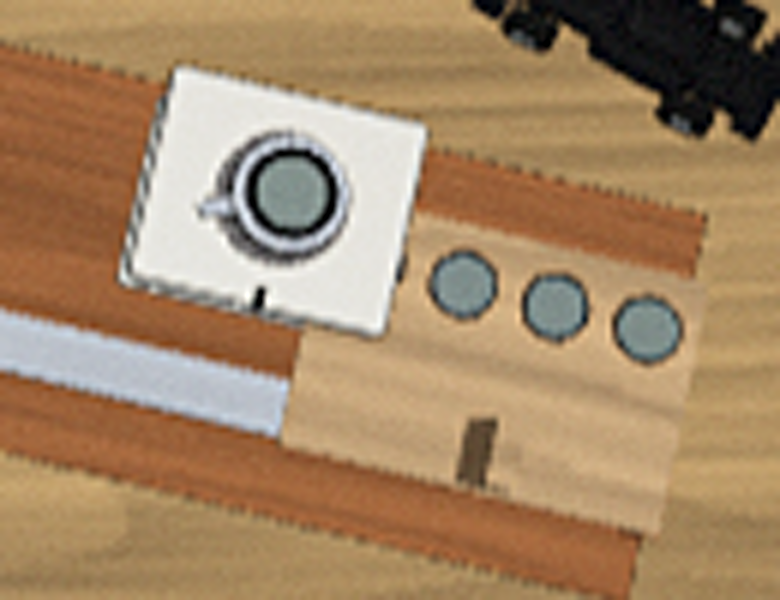

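The lug points to the projector's +y side, so the ring is near 0.06 rad and needs about 65° counter-clockwise. I'll go above the ring and turn so the jaw axis is perpendicular to the lug.

```bash
python3 -m jog '[[[0.053,-0.018,0,0,0,0],[0.053,-0.018,0,0,0,0],[0.053,-0.018,0,0,0,0],[0.053,-0.018,0,0,0,0],[0.053,-0.018,0,0,0,0],[0.053,-0.018,0,0,0,0],[0.053,-0.018,0,0,0,0],[0.053,-0.018,0,0,0,0],[0.053,-0.018,0,0,0,0],[0.053,-0.018,0,0,0,0]]]' 0.085
python3 -m jog '[[[0,0,0,0,0,-10],[0,0,0,0,0,-10],[0,0,0,0,0,-10],[0,0,0,0,0,-10],[0,0,0,0,0,-10],[0,0,0,0,0,-10],[0,0,0,0,0,-10],[0,0,0,0,0,-10],[0,0,0,0,0,0],[0,0,0,0,0,0]]]'
cat > st.py <<'E'
from h import *
import sys
o=bot.get_obs(); M=R.from_quat(o["tool_rot"]).as_matrix(); T=R.from_quat(o["tool_rot"])
print("t",o["clock"],"tcp",o["eef_pos"].round(4),"phi",np.arctan2(M[1,0],M[0,0]).round(4),"z",M[:,2].round(4),"j",o["joint_pos"].round(2),"F",o["ft_force"].round(1),"w",round(o["grip_width"],4))
if len(sys.argv)>3:
    g=np.array([float(a) for a in sys.argv[1:4]]); print("tool shift",(M.T@(g-o["eef_pos"])).round(4))
    if len(sys.argv)>4:
        f=float(sys.argv[4]); D=np.array([[np.cos(f),np.sin(f),0],[np.sin(f),-np.cos(f),0],[0,0,-1]]).T
        print("tool turn deg",np.degrees((T.inv()*R.from_matrix(D.T if 0 else np.column_stack([[np.cos(f),np.sin(f),0],[np.sin(f),-np.cos(f),0],[0,0,-1]]))).as_rotvec()).round(2))
E
python3 st.py 0.605 -0.129 0.20 1.744
python3 - <<'E'
from h import *
import pickle
c=bot.camera("wrist"); pickle.dump(c,open("w1.pkl","wb")); save(c,"w1.png"); print(ray(c,256,192))
E
```

```text
clock: 1.35
eef_pos: [0.615, -0.1248, 0.2255]
tool_rot: [0.987, 0.158, -0.003, -0.003]
ft_force: [1.5, -1.5, 0.1]
grip_width: 0.0848
clock: 2.6
eef_pos: [0.6152, -0.1188, 0.2149]
tool_rot: [0.635, 0.772, -0.004, -0.012]
ft_force: [0.5, -0.1, -0.3]
grip_width: 0.0849
t 2.6 tcp [ 0.6152 -0.1188  0.2149] phi 1.7649 z [-0.0236  0.0079 -0.9997] j [-0.19  0.53  0.38  1.45  0.    1.18] F [ 0.5 -0.1 -0.3] w 0.0849
tool shift [-0.0082 -0.0117  0.0151]
tool turn deg [-1.25 -0.69  1.21]
(array([ 0.60520403, -0.0499675 ,  0.35727172]), array([ 0.04021316, -0.27547137, -0.96061288]))
```

View pics/w1.png

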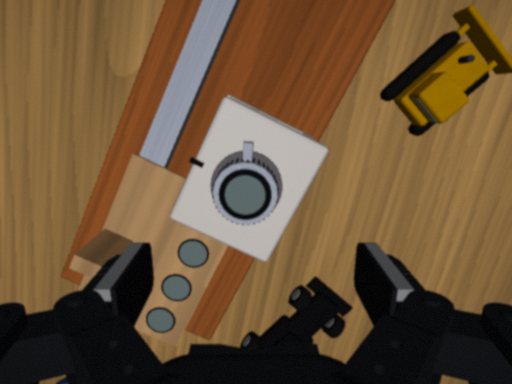

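The wrist picture shows the ring top centred near (245,194), the lug end at (248,144), the mark at (197,161), and the tab top near (105,245), partly covered by a finger.

```bash
python3 - <<'E'
from h import *
import pickle
c=pickle.load(open("w1.pkl","rb")); im=c["pixels"]
hsv=cv2.cvtColor(im,cv2.COLOR_RGB2HSV)
# inner dark ring/lens: greenish-grey disc + dark border inside
g=cv2.cvtColor(im,cv2.COLOR_RGB2GRAY); m=(g[140:235,200:300]<125).astype(np.uint8)
cs,_=cv2.findContours(m,cv2.RETR_EXTERNAL,cv2.CHAIN_APPROX_NONE)
for k in cs:
    if len(k)>40: (e,a,t)=cv2.fitEllipse(k); print("ell",e[0]+200,e[1]+140,a)
r=onz(c,245,194,.099); l=onz(c,248,143,.088); mk=onz(c,197,161,.075)
print("ring",r,"lug",l,np.linalg.norm((l-r)[:2]),"mark",mk,np.linalg.norm((mk-r)[:2]))
al=np.arctan2(*(l-r)[1::-1]); am=np.arctan2(*(mk-r)[1::-1]); print("lug ang",al,"mark",am,"diff",am-al,"yaw",am-np.pi)
print("edge yaw",[np.arctan2(*(onz(c,*q,.072)-onz(c,*p,.072))[1::-1]) for p,q in (((171,217),(229,97)),((266,260),(327,150)))])
hs=[onz(c,u,v,.072) for u,v in((171,217),(229,97),(266,260),(327,150))]; print("housing c",np.mean(hs,0))
E
```

```text
ell 293.39747619628906 224.56742095947266 (13.316779136657715, 35.53220748901367)
ell 244.74388122558594 193.88607788085938 (51.27708053588867, 52.982696533203125)
ell 245.42611694335938 189.16601943969727 (67.9808578491211, 69.45926666259766)
ring [ 0.60784907 -0.12737179  0.099     ] lug [ 0.6024261  -0.08900857  0.088     ] 0.03874460553184444 mark [ 0.56308578 -0.11422683  0.075     ] 0.04665341640647286
lug ang 1.7112242931053119 mark 2.8559672116247663 diff 1.1447429185194544 yaw -0.2856254419650268
edge yaw [np.float64(1.2866846110085137), np.float64(1.3094487421002448)]
housing c [ 0.60865058 -0.1262877   0.072     ]
```

```bash
python3 -m jog '[[[-0.010,-0.0085,0.015,-1.25,-0.69,2.9],[0,0,0,0,0,0]]]'; python3 st.py 0.6075 -0.128 0.15 1.72
```

```text
clock: 2.9
eef_pos: [0.6084, -0.1301, 0.1995]
tool_rot: [0.656, 0.755, -0.0, 0.0]
ft_force: [0.6, 0.3, 0.1]
grip_width: 0.0848
t 2.9 tcp [ 0.6084 -0.1301  0.1995] phi 1.7113 z [ 1.e-04 -2.e-04 -1.e+00] j [-0.21  0.5   0.3   1.37 -0.    1.22] F [0.6 0.3 0.1] w 0.0848
tool shift [ 0.0022 -0.0006  0.0495]
tool turn deg [ 0.    0.01 -0.5 ]
```

```bash
python3 -m jog '[[[0.002,-0.0006,0.04,0,0,0],[0,0,0.04,0,0,0],[0,0,0.025,0,0,0],[0,0,0.012,0,0,0],[0,0,0.003,0,0,0],[0,0,0,0,0,0]]]'; python3 st.py 0.6075 -0.128 0.077 1.72
```

```text
clock: 3.65
eef_pos: [0.6137, -0.1274, 0.0823]
tool_rot: [0.655, 0.755, 0.003, 0.004]
ft_force: [0.4, -0.1, -0.4]
grip_width: 0.0847
t 3.65 tcp [ 0.6137 -0.1274  0.0823] phi 1.7119 z [ 1.020e-02 -5.000e-04 -9.999e-01] j [-0.21  0.58  0.11  1.1   0.    1.22] F [ 0.4 -0.1 -0.4] w 0.0847
tool shift [ 0.0003 -0.0063  0.0053]
tool turn deg [ 0.58  0.12 -0.46]
```

```bash
python3 -m jog '[[[0,-0.006,0.0045,0.6,0.1,0],[0,0,0,0,0,0]]]'; python3 st.py 0.6075 -0.128 0.077 1.72; python3 -m jog '[[[0,0,0,0,0,0],[0,0,0,0,0,0],[0,0,0,0,0,0],[0,0,0,0,0,0],[0,0,0,0,0,0],[0,0,0,0,0,0]]]' 0.03;  python3 st.py 0.6075 -0.128 0.077 1.72
```

```text
clock: 3.9
eef_pos: [0.6087, -0.1286, 0.0796]
tool_rot: [0.655, 0.755, 0.0, 0.001]
ft_force: [-0.3, 0.7, 0.4]
grip_width: 0.085
t 3.9 tcp [ 0.6087 -0.1286  0.0796] phi 1.712 z [ 0.0021 -0.001  -1.    ] j [-0.21  0.58  0.11  1.1  -0.    1.22] F [-0.3  0.7  0.4] w 0.085
tool shift [ 0.0008 -0.0011  0.0026]
tool turn deg [ 0.11  0.07 -0.46]
clock: 4.65
eef_pos: [0.6077, -0.129, 0.0812]
tool_rot: [0.656, 0.755, -0.0, 0.001]
ft_force: [-0.6, 0.6, 1.4]
grip_width: 0.0499
t 4.65 tcp [ 0.6077 -0.129   0.0812] phi 1.7116 z [ 0.0012 -0.002  -1.    ] j [-0.21  0.57  0.11  1.1  -0.    1.22] F [-0.6  0.6  1.4] w 0.0499
tool shift [ 0.0011 -0.0001  0.0042]
tool turn deg [ 0.05  0.13 -0.48]
```

The ring is gripped at about 50 mm. Now I'll turn it counter-clockwise, which is negative about the tool's z.

```bash
python3 -m jog '[[[0,0,0,0,0,-6],[0,0,0,0,0,-6],[0,0,0,0,0,-6],[0,0,0,0,0,-6],[0,0,0,0,0,-6],[0,0,0,0,0,-6],[0,0,0,0,0,-6],[0,0,0,0,0,-6],[0,0,0,0,0,0]]]'; python3 st.py 0.6075 -0.128 0.080 2.856
```

```text
clock: 5.78
eef_pos: [0.6075, -0.1292, 0.0811]
tool_rot: [0.28, 0.96, -0.001, 0.001]
ft_force: [-1.6, -0.3, 1.3]
grip_width: 0.0498
t 5.775 tcp [ 0.6075 -0.1292  0.0811] phi 2.5734 z [ 5.0e-04 -1.8e-03 -1.0e+00] j [-0.21  0.57  0.11  1.1  -0.    0.36] F [-1.6 -0.3  1.3] w 0.0498
tool shift [0.0007 0.001  0.0011]
tool turn deg [ -0.08   0.07 -16.19]
```

```bash
python3 -m jog '[[[0,0,0,0,0,-6],[0,0,0,0,0,-6],[0,0,0,0,0,-4.3],[0,0,0,0,0,0]]]'; python3 st.py 0.6075 -0.128 0.080 2.856;  python3 - <<'E'
from h import *
c=bot.camera("wrist"); save(c,"w2.png")
E
```

```text
clock: 6.28
eef_pos: [0.6075, -0.1292, 0.0812]
tool_rot: [0.141, 0.99, -0.001, 0.0]
ft_force: [-1.6, -0.1, 2.3]
grip_width: 0.0496
t 6.275 tcp [ 0.6075 -0.1292  0.0812] phi 2.8581 z [ 5.0e-04 -1.7e-03 -1.0e+00] j [-0.21  0.57  0.11  1.1  -0.    0.07] F [-1.6 -0.1  2.3] w 0.0496
tool shift [0.0004 0.0012 0.0012]
tool turn deg [-0.08  0.05  0.12]
```

View pics/w2.png

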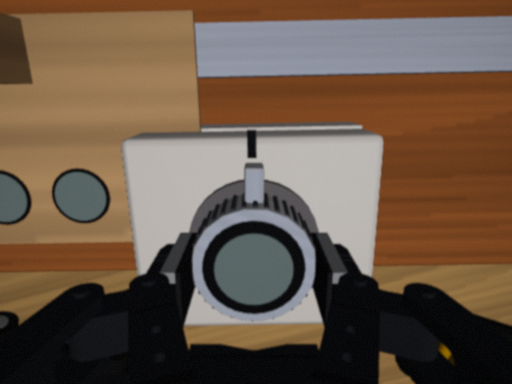

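The picture shows the lug (254,180) in line with the mark (251,143) and the ring centre (254,264), so the ring is locked. Next I'll release it, rise, and move above the tab.

```bash
python3 -m jog '[[[0,0,0,0,0,0],[0,0,0,0,0,0],[0,0,0,0,0,0],[0,0,0,0,0,0],[0,0,-0.04,0,0,0],[0,0,-0.06,0,0,0],[0,0,0,0,0,0]]]' 0.085; python3 st.py 0.491 -0.209 0.17 2.864
```

```text
clock: 7.2
eef_pos: [0.6077, -0.1289, 0.1827]
tool_rot: [0.143, 0.99, -0.001, -0.0]
ft_force: [0.6, -1.5, 0.1]
grip_width: 0.0848
t 7.2 tcp [ 0.6077 -0.1289  0.1827] phi 2.8545 z [-3.0e-04 -1.2e-03 -1.0e+00] j [-0.21  0.51  0.27  1.33 -0.    0.08] F [ 0.6 -1.5  0.1] w 0.0848
tool shift [ 0.0892 -0.1099  0.0128]
tool turn deg [-0.07  0.   -0.54]
```

```bash
python3 -m jog '[[[0.030,-0.037,0,0,0,0],[0.030,-0.037,0,0,0,0],[0.029,-0.036,0,0,0,0],[0,0,0,0,0,0]]]'; python3 st.py 0.491 -0.209 0.17 2.864;  python3 - <<'E'
from h import *
import pickle
c=bot.camera("wrist"); save(c,"w3.png"); pickle.dump(c,open("w3.pkl","wb"))
print(proj(c,[.491,-.209,.101]))
E
```

```text
clock: 7.7
eef_pos: [0.488, -0.2104, 0.1803]
tool_rot: [0.142, 0.99, -0.001, -0.001]
ft_force: [0.1, 0.1, -0.6]
grip_width: 0.0849
t 7.7 tcp [ 0.488  -0.2104  0.1803] phi 2.856 z [-0.0013 -0.001  -1.    ] j [-0.41  0.33 -0.01  1.23 -0.   -0.12] F [ 0.1  0.1 -0.6] w 0.0849
tool shift [-0.0025  0.0022  0.0103]
tool turn deg [-0.08 -0.06 -0.46]
(np.float64(254.78365164483182), np.float64(200.60588389765056))
```

View pics/w3.png

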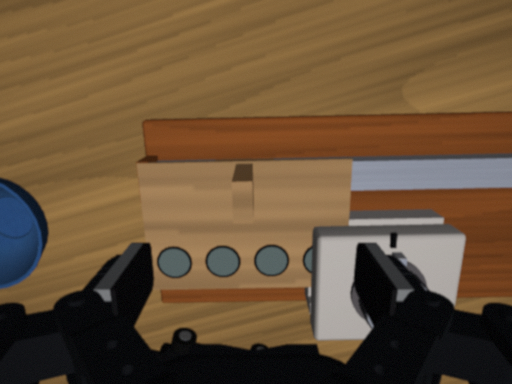

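The tab shows its dark robot-side face at (243,173) and its light top face centred near (243,200). That's about 12 px to the left of my estimate.

```bash
python3 - <<'E'
from h import *
import pickle
c=pickle.load(open("w3.pkl","rb"))
im=c["pixels"].astype(int); print("row200",im[200,222:268].sum(1).tolist()); print("col243",im[155:228,243].sum(1).tolist())
for p in((243,200),(233,181),(253,181),(233,219),(253,219)): print(p,onz(c,*p,.101))
E
```

```text
row200 [363, 367, 363, 363, 364, 368, 365, 372, 367, 353, 342, 322, 322, 322, 317, 317, 315, 316, 320, 316, 326, 319, 314, 322, 321, 319, 315, 319, 319, 316, 295, 292, 337, 364, 360, 362, 365, 369, 361, 368, 367, 363, 367, 368, 365, 372]
col243 [198, 197, 198, 190, 185, 205, 277, 319, 278, 216, 181, 174, 174, 166, 165, 173, 173, 172, 168, 171, 170, 171, 169, 174, 169, 198, 278, 343, 377, 374, 379, 378, 376, 376, 373, 363, 359, 347, 343, 340, 331, 330, 328, 326, 320, 319, 319, 319, 317, 321, 322, 325, 331, 341, 350, 350, 359, 361, 354, 362, 354, 355, 362, 360, 366, 366, 362, 364, 349, 331, 324, 324, 321]
(243, 200) [ 0.48834093 -0.21655188  0.101     ]
(233, 181) [ 0.47369771 -0.21910511  0.101     ]
(253, 181) [ 0.47744794 -0.20628664  0.101     ]
(233, 219) [ 0.49958896 -0.2271517   0.101     ]
(253, 219) [ 0.5034586  -0.21391593  0.101     ]
```

```bash
python3 st.py 0.4885 -0.2165 0.07 2.866; python3 -m jog '[[[-0.002,0.006,0.03,0,0,-0.5],[0,0,0.035,0,0,0],[0,0,0.025,0,0,0],[0,0,0.012,0,0,0],[0,0,0,0,0,0]]]'; python3 st.py 0.4885 -0.2165 0.07 2.866
```

```text
t 7.75 tcp [ 0.4895 -0.2097  0.1803] phi 2.8575 z [-2.e-04 -9.e-04 -1.e+00] j [-0.4   0.33 -0.01  1.23 -0.   -0.12] F [-0.4  0.8  0.4] w 0.085
tool shift [-0.001  -0.0067  0.1103]
tool turn deg [-0.05  0.   -0.49]
clock: 8.38
eef_pos: [0.4988, -0.202, 0.0749]
tool_rot: [0.135, 0.991, -0.0, 0.002]
ft_force: [0.4, 0.4, 0.5]
grip_width: 0.0848
t 8.375 tcp [ 0.4988 -0.202   0.0749] phi 2.8711 z [ 4.4e-03 -7.0e-04 -1.0e+00] j [-0.39  0.43 -0.15  0.98  0.   -0.11] F [0.4 0.4 0.5] w 0.0848
tool shift [ 0.0061 -0.0167  0.0049]
tool turn deg [0.03 0.26 0.29]
```

I typed the lateral shift with the wrong sign. The open jaws still straddle the tab, so I'll correct it here.

```bash
python3 -m jog '[[[0.006,-0.0167,0.004,0,0.3,0.3],[0,0,0,0,0,0]]]'; python3 st.py 0.4885 -0.2165 0.07 2.866
```

```text
clock: 8.62
eef_pos: [0.4895, -0.2177, 0.0722]
tool_rot: [0.137, 0.991, -0.0, 0.001]
ft_force: [-0.1, -0.2, -0.2]
grip_width: 0.0849
t 8.625 tcp [ 0.4895 -0.2177  0.0722] phi 2.8664 z [ 1.7e-03 -7.0e-04 -1.0e+00] j [-0.42  0.43 -0.16  0.98  0.   -0.14] F [-0.1 -0.2 -0.2] w 0.0849
tool shift [0.0013 0.0009 0.0022]
tool turn deg [-0.01  0.1   0.02]
```

```bash
python3 -m jog '[[[0.001,0.001,0.002,0,0,0],[0,0,0,0,0,0],[0,0,0,0,0,0],[0,0,0,0,0,0],[0,0,0,0,0,0],[0,0,0,0,0,0],[0,0,0,0,0,0],[0,0,0,0,0,0],[0,0,0,0,0,0]]]' 0; python3 st.py 0.4885 -0.2165 0.07 2.866
```

```text
clock: 9.75
eef_pos: [0.4896, -0.2175, 0.072]
tool_rot: [0.137, 0.991, -0.001, 0.003]
ft_force: [-0.6, -0.5, -0.9]
grip_width: 0.0129
t 9.75 tcp [ 0.4896 -0.2175  0.072 ] phi 2.8672 z [ 0.0047 -0.0027 -1.    ] j [-0.42  0.43 -0.17  0.97 -0.   -0.14] F [-0.6 -0.5 -0.9] w 0.0129
tool shift [0.0014 0.0007 0.002 ]
tool turn deg [-0.08  0.3   0.07]
```

The tab is held at a 13 mm opening. The slide's end is flush with the board's end, so the travel starts near 0. I'll push along +tool y, which is the projector's +y: a quick stretch first, then small steps while reading the force.

```bash
cat > f.py <<'E'
from h import *
o=bot.get_obs(); M=R.from_quat(o["tool_rot"]).as_matrix(); p=o["eef_pos"]-[.4896,-.2175,.072]
yv=np.array([.2715,.9624,0]); xv=np.array([.9624,-.2715,0])
print("t %.2f s %.1f side %.1f z %.1f mm | F along %.1f side %.1f z %.1f | w %.4f tilt %s"%(o["clock"],*(1e3*np.array([p@yv,p@xv,p[2]])),o["ft_force"]@yv,o["ft_force"]@xv,o["ft_force"][2],o["grip_width"],M[:2,2].round(4)))
E
python3 f.py
python3 -m jog '[[[0,0.012,0,0,0,0],[0,0.012,0,0,0,0],[0,0.012,0,0,0,0]]]' >/dev/null; python3 f.py
python3 -m jog '[[[0,0.012,0,0,0,0],[0,0.012,0,0,0,0],[0,0,0,0,0,0]]]' >/dev/null; python3 f.py
```

```text
t 9.75 s 0.0 side 0.0 z 0.0 mm | F along -0.7 side -0.5 z -0.9 | w 0.0129 tilt [ 0.0047 -0.0027]
t 10.12 s 36.7 side -0.4 z 0.1 mm | F along -4.0 side -1.5 z 2.2 | w 0.0127 tilt [ 0.0037 -0.0044]
t 10.50 s 65.0 side -0.6 z 0.1 mm | F along 1.3 side -0.5 z 1.2 | w 0.0130 tilt [ 0.004  -0.0023]
```

```bash
python3 -m jog '[[[0,0.003,0,0,0,0],[0,0.003,0,0,0,0]]]' >/dev/null; python3 f.py
python3 -m jog '[[[0,0.003,0,0,0,0],[0,0.003,0,0,0,0]]]' >/dev/null; python3 f.py
python3 -m jog '[[[0,0.003,0,0,0,0],[0,0.003,0,0,0,0]]]' >/dev/null; python3 f.py
python3 -m jog '[[[0,0.0025,0,0,0,0]]]' >/dev/null; python3 f.py
python3 -m jog '[[[0,0.0025,0,0,0,0]]]' >/dev/null; python3 f.py
python3 -m jog '[[[0,0.0025,0,0,0,0]]]' >/dev/null; python3 f.py
python3 -m jog '[[[0,0.0025,0,0,0,0]]]' >/dev/null; python3 f.py
python3 -m jog '[[[0,0.0025,0,0,0,0]]]' >/dev/null; python3 f.py
```

```text
t 10.75 s 70.9 side -0.7 z 0.1 mm | F along -2.6 side -2.5 z 1.8 | w 0.0129 tilt [ 0.0035 -0.0033]
t 11.00 s 76.7 side -0.8 z 0.1 mm | F along -2.4 side -2.5 z 1.9 | w 0.0130 tilt [ 0.0034 -0.0036]
t 11.25 s 82.8 side -0.9 z 0.0 mm | F along -1.8 side -1.7 z 1.8 | w 0.0130 tilt [ 0.0032 -0.0035]
t 11.38 s 85.5 side -0.8 z 0.1 mm | F along -1.6 side -0.9 z 0.9 | w 0.0132 tilt [ 0.0032 -0.0035]
t 11.50 s 88.2 side -0.9 z 0.1 mm | F along -1.4 side -1.3 z 2.5 | w 0.0130 tilt [ 0.0031 -0.0035]
t 11.62 s 90.9 side -0.9 z 0.1 mm | F along -1.2 side -1.8 z 1.6 | w 0.0129 tilt [ 0.0031 -0.0035]
t 11.75 s 93.6 side -1.0 z 0.1 mm | F along -1.9 side -1.1 z 2.1 | w 0.0132 tilt [ 0.003  -0.0035]
t 11.88 s 96.3 side -1.0 z 0.1 mm | F along -3.1 side -1.8 z 2.3 | w 0.0132 tilt [ 0.003  -0.0035]
```

```bash
python3 -m jog '[[[0,0.0025,0,0,0,0]]]' >/dev/null; python3 f.py
python3 -m jog '[[[0,0.0025,0,0,0,0]]]' >/dev/null; python3 f.py
python3 -m jog '[[[0,0.0025,0,0,0,0]]]' >/dev/null; python3 f.py
python3 -m jog '[[[0,0.0025,0,0,0,0]]]' >/dev/null; python3 f.py
python3 -m jog '[[[0,0.0025,0,0,0,0]]]' >/dev/null; python3 f.py
python3 -m jog '[[[0,0.0025,0,0,0,0]]]' >/dev/null; python3 f.py
python3 -m jog '[[[0,0.0025,0,0,0,0]]]' >/dev/null; python3 f.py
python3 -m jog '[[[0,0.0025,0,0,0,0]]]' >/dev/null; python3 f.py
```

```text
t 12.00 s 99.0 side -1.0 z 0.1 mm | F along -3.2 side -1.8 z 1.9 | w 0.0130 tilt [ 0.0029 -0.0035]
t 12.12 s 101.6 side -1.1 z 0.0 mm | F along -1.6 side -1.7 z 1.6 | w 0.0129 tilt [ 0.0029 -0.0034]
t 12.25 s 104.3 side -1.1 z 0.0 mm | F along -2.4 side -1.2 z 2.4 | w 0.0128 tilt [ 0.0029 -0.0034]
t 12.38 s 107.0 side -1.1 z 0.1 mm | F along -2.3 side -0.6 z 2.1 | w 0.0130 tilt [ 0.0028 -0.0034]
t 12.50 s 109.7 side -1.1 z 0.0 mm | F along -2.1 side -1.4 z 2.9 | w 0.0131 tilt [ 0.0028 -0.0034]
t 12.62 s 112.4 side -1.2 z 0.0 mm | F along -2.3 side -2.0 z 2.6 | w 0.0131 tilt [ 0.0027 -0.0034]
t 12.75 s 115.0 side -1.2 z 0.0 mm | F along -2.2 side -2.5 z 3.2 | w 0.0134 tilt [ 0.0026 -0.0033]
t 12.88 s 117.7 side -1.3 z 0.0 mm | F along -2.9 side -2.4 z 2.1 | w 0.0132 tilt [ 0.0026 -0.0033]
```

```bash
python3 -m jog '[[[0,0.0025,0,0,0,0]]]' >/dev/null; python3 f.py
python3 -m jog '[[[0,0.0025,0,0,0,0]]]' >/dev/null; python3 f.py
python3 -m jog '[[[0,0.0025,0,0,0,0]]]' >/dev/null; python3 f.py
python3 -m jog '[[[0,0.0025,0,0,0,0]]]' >/dev/null; python3 f.py
python3 -m jog '[[[0,0.0025,0,0,0,0]]]' >/dev/null; python3 f.py
python3 -m jog '[[[0,0.0025,0,0,0,0]]]' >/dev/null; python3 f.py
python3 -m jog '[[[0,0.0025,0,0,0,0]]]' >/dev/null; python3 f.py
python3 -m jog '[[[0,0.0025,0,0,0,0]]]' >/dev/null; python3 f.py
```

```text
t 13.00 s 120.4 side -1.3 z 0.0 mm | F along -2.4 side -1.6 z 3.2 | w 0.0129 tilt [ 0.0025 -0.0033]
t 13.12 s 123.1 side -1.3 z 0.0 mm | F along -2.6 side -1.4 z 2.7 | w 0.0134 tilt [ 0.0026 -0.0032]
t 13.25 s 125.8 side -1.3 z 0.1 mm | F along -1.8 side -1.8 z 2.8 | w 0.0126 tilt [ 0.0025 -0.0033]
t 13.38 s 128.4 side -1.4 z 0.0 mm | F along -2.5 side -1.9 z 2.8 | w 0.0131 tilt [ 0.0024 -0.0032]
t 13.50 s 131.1 side -1.4 z 0.0 mm | F along -2.7 side -1.6 z 2.9 | w 0.0134 tilt [ 0.0025 -0.0033]
t 13.62 s 133.8 side -1.4 z 0.1 mm | F along -1.5 side -2.1 z 3.0 | w 0.0128 tilt [ 0.0024 -0.0032]
t 13.75 s 136.5 side -1.4 z 0.1 mm | F along -2.8 side -3.0 z 3.0 | w 0.0132 tilt [ 0.0025 -0.0032]
t 13.88 s 139.4 side -1.5 z 0.1 mm | F along -0.8 side -1.9 z 1.9 | w 0.0128 tilt [ 0.0024 -0.0027]
```

```bash
python3 -m jog '[[[0,0.002,0,0,0,0]]]' >/dev/null; python3 f.py
python3 -m jog '[[[0,0.002,0,0,0,0]]]' >/dev/null; python3 f.py
python3 -m jog '[[[0,0.002,0,0,0,0]]]' >/dev/null; python3 f.py
python3 -m jog '[[[0,0.002,0,0,0,0]]]' >/dev/null; python3 f.py
```

```text
t 14.00 s 142.0 side -1.5 z 0.0 mm | F along -0.4 side -2.5 z 2.9 | w 0.0130 tilt [ 0.0026 -0.0019]
t 14.12 s 144.3 side -1.5 z 0.1 mm | F along -3.8 side -1.9 z 2.1 | w 0.0129 tilt [ 0.0026 -0.0018]
t 14.25 s 145.0 side -1.5 z 0.1 mm | F along -6.3 side -2.0 z 3.1 | w 0.0132 tilt [ 0.0018 -0.0051]
t 14.38 s 145.8 side -1.5 z 0.1 mm | F along -5.7 side -2.3 z 2.3 | w 0.0128 tilt [ 0.0011 -0.0076]
```

The ball is felt: the drag eased at s = 139–142 mm and a hold-back of 4 to 6 N set in at 144–146 mm. That puts the notch middle near 143 mm, so I'll back off a little.

```bash
python3 -m jog '[[[0,-0.0015,0,0,0,0]]]' >/dev/null; python3 f.py
python3 -m jog '[[[0,0,0,0,0,0]]]' >/dev/null; python3 f.py
python3 -m jog '[[[0,0,0,0,0,0],[0,0,0,0,0,0]]]' >/dev/null; python3 f.py
python3 st.py 0 0 0 2.866
```

```text
t 14.50 s 144.7 side -1.5 z 0.1 mm | F along -0.7 side -2.0 z 1.4 | w 0.0134 tilt [ 0.0014 -0.0066]
t 14.62 s 144.4 side -1.5 z 0.0 mm | F along -3.1 side -1.3 z 2.3 | w 0.0128 tilt [ 0.0012 -0.0068]
t 14.88 s 144.4 side -1.5 z 0.1 mm | F along -2.6 side -1.8 z 3.0 | w 0.0129 tilt [ 0.0013 -0.0066]
t 14.875 tcp [ 0.5274 -0.0781  0.0721] phi 2.8659 z [ 0.0013 -0.0066 -1.    ] j [-0.14  0.43 -0.17  0.97 -0.01  0.13] F [-2.4 -2.   3. ] w 0.0129
tool shift [ 0.5289 -0.068   0.0708]
tool turn deg [-0.35  0.18 -0.01]
```

```bash
python3 -m jog '[[[0,-0.001,0,-0.2,0,0]]]' >/dev/null; python3 f.py
python3 -m jog '[[[0,-0.0007,0,0,0,0]]]' >/dev/null; python3 f.py
python3 -m jog '[[[0,0,0,0,0,0],[0,0,0,0,0,0]]]' >/dev/null; python3 f.py; python3 f.py
```

```text
t 15.00 s 144.2 side -1.5 z 0.1 mm | F along 2.7 side -2.3 z 3.1 | w 0.0130 tilt [ 0.0027 -0.0017]
t 15.12 s 144.1 side -1.5 z 0.0 mm | F along 1.9 side -2.1 z 3.2 | w 0.0133 tilt [ 0.003  -0.0005]
t 15.38 s 144.1 side -1.5 z 0.1 mm | F along 0.9 side -1.9 z 2.7 | w 0.0128 tilt [ 0.003 -0.001]
t 15.38 s 144.1 side -1.5 z 0.1 mm | F along 0.9 side -1.9 z 2.7 | w 0.0128 tilt [ 0.003 -0.001]
```

```bash
python3 -m jog '[[[0,-0.001,0,0,0,0]]]' >/dev/null; python3 f.py
python3 -m jog '[[[0,-0.001,0,0,0,0]]]' >/dev/null; python3 f.py
python3 -m jog '[[[0,-0.001,0,0,0,0]]]' >/dev/null; python3 f.py
```

```text
t 15.50 s 143.9 side -1.5 z 0.0 mm | F along 5.3 side -2.4 z 1.4 | w 0.0133 tilt [0.0034 0.0007]
t 15.62 s 143.8 side -1.5 z 0.1 mm | F along 5.6 side -2.0 z 2.3 | w 0.0132 tilt [0.0039 0.0024]
t 15.75 s 143.7 side -1.5 z 0.1 mm | F along 5.4 side -1.9 z 1.5 | w 0.0131 tilt [0.0043 0.0041]
```

```bash
python3 -m jog '[[[0,0.0006,0,0.15,0.2,0],[0,0,0,0,0,0]]]' >/dev/null; python3 f.py
python3 -m jog '[[[0,0,0,0,0,0],[0,0,0,0,0,0],[0,0,0,0,0,0]]]' >/dev/null; python3 f.py
python3 - <<'E'
from h import *
c=bot.camera("wrist"); t=bot.camera("top")
save(c,"w4.png"); cv2.imwrite("pics/t4.png",cv2.resize(t["pixels"][100:300,130:430,::-1],(750,500)))
E
```

```text
t 16.00 s 143.9 side -1.6 z 0.0 mm | F along 2.4 side -2.7 z 1.5 | w 0.0130 tilt [-0.0003  0.0013]
t 16.38 s 144.0 side -1.6 z 0.1 mm | F along 1.6 side -1.8 z 2.7 | w 0.0129 tilt [-0.0002  0.0015]
```

View pics/w4.png

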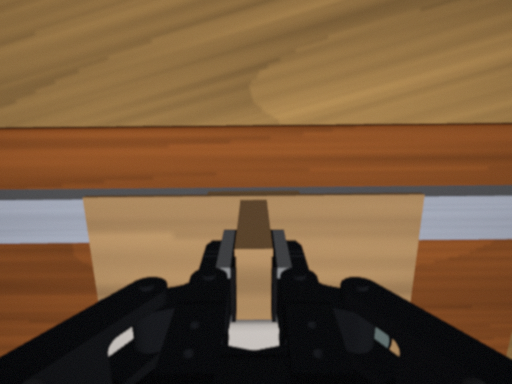

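View pics/t4.png

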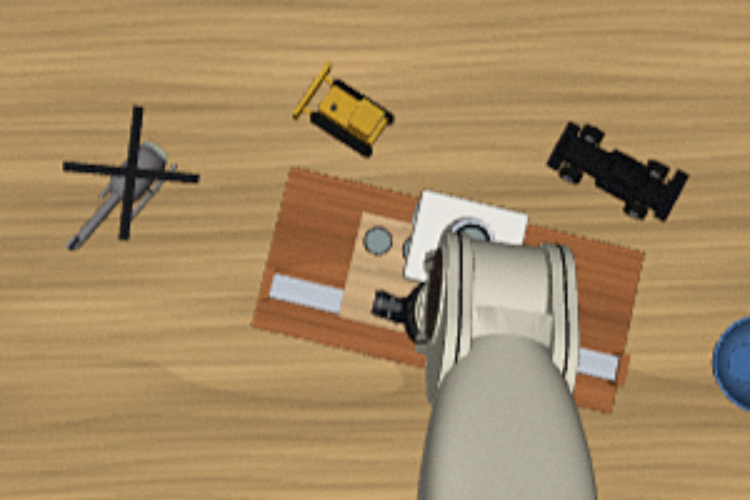

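The fingers are centred on the tab at (254,285), the slide is in the left half, and all the toys stand as before. The ring is partly hidden here, so I'll check it from the side.

```bash
python3 - <<'E'
from h import *
t=bot.camera("side"); print([proj(t,p) for p in((.6078,-.128,.099),(.563,-.115,.075))])
cv2.imwrite("pics/s4.png",cv2.resize(t["pixels"][125:215,215:335,::-1],None,fx=6,fy=6,interpolation=cv2.INTER_CUBIC))
E
```

```text
[(np.float64(279.12055423956264), np.float64(151.9958017737595)), (np.float64(290.3327492114101), np.float64(163.81819475230972))]
```

View pics/s4.png

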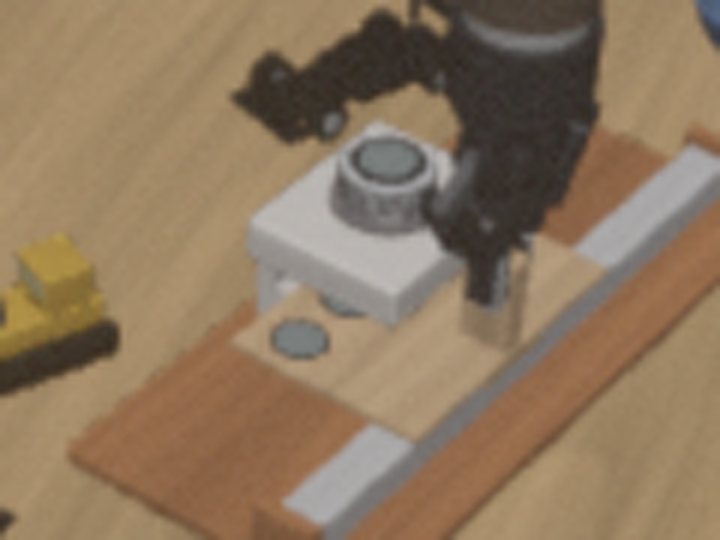

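The side view shows the tab held at (495,300). No lug is on the visible part of the ring, so it lies behind the finger on the mark side, as expected. I'm handing in the job.

```bash
python3 f.py; python3 -c "
from workcell import bot
print(bot.job_done())"
```

```text
t 16.52 s 144.0 side -1.6 z 0.0 mm | F along 1.7 side -2.9 z 2.7 | w 0.0133 tilt [-0.0002  0.0015]
the job is handed in; nothing more can be done
None
```

The job is handed in at about 16.5 s, with the lens ring turned to its locked mark and the slide held in its notch; no verdict was reported.

- **Lens ring:** I gripped it across, clear of the lug, and turned it about 65.7° counter-clockwise. Before I let go, the wrist picture showed the lug, the mark and the ring centre in line. I could not check it again afterwards, because a finger hid the lug in the last side view.
- **Picture slide:** I pinched the tab and pushed it about 144 mm. The usual drag of about 2 N eased at 139–142 mm. After that the slide held back with 4–6 N in the forward direction and about 5.5 N in the backward direction.
- **Seating:** That puts the slide in the notch, probably within about 1 mm of its middle. This comes from the forces alone; the ball itself was never measured.
- **Last checks:** The tab was held at a 13 mm opening, with about 1.7 N left along the rail and the position steady. The bulldozer, car and helicopter looked unmoved by eye; the bowl was only partly in view in the last picture.
- **Slip on the way:** I typed one sideways shift near the tab with the wrong sign. I corrected it before closing the fingers, and nothing was touched.

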